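Push the spare battery into its charging bay and latch it

ROBOT

A 6-joint arm with a two-finger parallel gripper is mounted at the origin on a cart in front of the work surface, level with it; the furniture and walls round the work are solid. World frame = base frame: x ahead of the robot, y to its left, z up, the work surface at z = 0. Lengths are in m, angles in rad, forces in N, time in s.
With the tool pointing down it reaches from about 0.35 to 0.8 m from the base axis. Payload 7.3 kg.
Tool frame: the origin (TCP) lies at the very end of the fingers, on their centre line; the grasp point (between the pads) lies 19 mm behind it (robot.hold_point_z is the z of the grasp point in the tool frame, in m); z points along the fingers, y is the line along which they close (so a half turn about z gives the same grasp; the last joint's range is limited). The gripper opens to 85 mm and grips with 20 to 120 N. Pads are 22 mm wide; open, the fingers measure 114 mm over their backs; the gripper's body (76 mm by 85 mm) begins 54 mm behind the grasp point. The pads swing forward as they close: fully open they stand 13 mm farther back than shut.
Start: joints at [1.152, 0.342, 1.524, -0, 1.275, -0.146], TCP at [0.141, 0.506, 0.231] pointing down, gripper open.
Joint ranges: [-2.53, 2.53], [-0.77, 2.02], [0.04, 2.7], [-1, 4.14], [0.28, 2.66], [-3.11, 3.11]. Speed limits (rad/s): [2.57, 2.57, 3.14, 3.14, 3.14, 3.14].

INTERFACE

Orientations are given as a 3x3 rotation matrix whose columns are the frame's x, y, z axes.
In Python, from rig import robot gives the robot as it stands.
- The arm moves only by the tool drive_tool, never from a script. Its argument "targets" is a list of rows, each a list of 7 numbers: the opening, from 0 (shut) to 1 (fully open), then the shift along the tool's x, y, z as a fraction of full scale, then the turn, a rotation vector about the tool's x, y, z as a fraction of full scale. In form: [[gripper, x, y, z, rx, ry, rz], ...]. A call has 1 to 20 rows; each row shifts and turns the commanded pose from where the row before left it, along the tool's axes as they then stand; what a row does not reach is not made up. Full scale, the value 1, is 20 mm for a shift and 0.15 rad for a turn. A row lasts 1/8 s, in which the tool goes at most 62.5 mm and 10.7 degrees, less where a joint would pass 70% of its speed; a pose out of reach is approached as far as the arm can. A call with a number of a shift or a turn outside -1 to 1 is refused whole. A call with a gripper value outside its range is refused whole. The fingers move at their own pace and stop on an object; "grip_force" is the grip in N (left out, the last holds). Time passes only in rows, so rows that do not move let the fingers close. It gives the time, the measured TCP pose, the force, the opening and the grip force at its end, in the units of the state.
- robot.read_state(): the state, without advancing time (a new reading comes with each control period).
- robot.capture(name): name is "scene" or "side" or "wrist"; returns a dict with "color" (384x512x3 uint8, red, green, blue), "mtx" (3x3 intrinsics, pixels), "pose" (4x4, takes a point from camera to world coordinates). Camera axes: x right, y down, z forward; pixel columns grow to the right and rows downward; lengths in m; the calibration is good to about 2 mm. A picture is of the moment at which its call begins. There is no depth.
- robot.finish_job(): hands the job in; it is judged then, once.
The state is a dict: "time": time; "joints": joint angles; "joint_velocities": joint speeds; "joint_torque": joint torques, N m; "tcp_pos": TCP position; "tcp_rot": TCP orientation; "wrist_force": force on the tool from outside, world axes, zero at the start; "moment": the same for the moment, N m; "finger_gap": finger opening in m; "grasp_force": force on a finger pad.
Only numpy, scipy, OpenCV 4.12 (cv2) and the standard library are available. Lean on these libraries where they do the work, as an engineer would, in place of code of your own. Each camera call takes 0.05 s, during which the arm holds its last target. There are 200 camera calls.

TASK

Slide the flat black battery along the worktop, nose first, into the slot of the white charging bay until it is fully home against the stop. Then turn the latch at the mouth clockwise, past its click, until it stands across behind the battery, and leave the battery and latch like that. Do not disturb the other things on the worktop.

Things in the scene. Friction and masses are not known exactly. Their poses are not given: they have to be found in the camera images.
- battery: Loose flat black slab, 88 mm wide (its x), 120 long (its y), 22 high, about 0.4 kg, flat on the worktop before the slot; too wide to grip from above. The end at +y is the nose (last 10 mm tapering to 78 mm wide, four brass contacts on top); the flat rear end at -y, by the grey ribs, is the one to push. Origin: centre of its underside.
- charging_bay: Fixed white charging bay. Origin: on the worktop, middle of the slot's mouth; +y points into the slot, z up. The slot (floor: the worktop) is 92 mm wide, 25 high, 120 deep to the stop. Side walls 12 mm thick from y = 0 to 132 mm; on top a strap (y 18 to 48) and a hood (y 88 to 132), 31 mm above the worktop.
- slot_mouth (a point): Middle of the slot's mouth, 12.5 mm above the worktop; axes as the bay's. Outside it two guides, 11 mm high and 8 mm thick, flare from 92 mm apart at the mouth to 128 mm apart 50 mm out (the bay's y = -50 mm).
- slot_home (a point): Where the battery's origin lies when it is fully home: on the worktop 60 mm inside the mouth; the battery's rear end is then level with the mouth. Axes as the bay's.
- latch (a joint): Turn of the latch, rad: 0 = open, pointing out along the bay's -y beside a guide; grows clockwise from above to 1.57 = closed, pointing along the bay's -x across the mouth. A detent (0.15 N m) pushes it back below about 0.78 and snaps it on beyond. Its tongue (16 mm wide, 57 long, 12.5 to 20.5 above the worktop) passes over the guide; it hits a battery that sticks out over 5 mm.
- latch_axis (a point): Point on the latch's upright axis, 32 mm above the worktop, at (+74, -13) mm in the bay's frame; axes as the bay's (fixed).
- latch_tip (a point): Point on the latch's grey bar grip, 50 mm from its axis and 32 mm above the worktop; turns with the latch. The bar is 12 mm thick, from 20 to 44 mm above the worktop, and runs from 16 mm behind the axis to 56 mm in front of it; push it near its tip or grip it.
- alcohol_bottle: Bystander: small standing bottle, 41 mm across, 92 mm high. Origin: centre of its underside.
- gauze_pack: Bystander: flat white packet 59 x 83 x 12 mm. Origin: centre of its underside.
- tape_roll: Bystander: roll of white tape, 50 mm across, 26 mm high. Origin: centre of its underside.
- thermometer: Bystander: clinical thermometer 18 x 122 x 13 mm. Origin: centre of its underside.
- paste_tube: Bystander: white tube with a cap, 40 x 124 x 24 mm. Origin: centre of its underside.
- soap_bottle: Bystander: pump bottle, 48 x 75 x 187 mm. Origin: centre of its underside.

How it is judged:
By the outcome, as a careful person would: the job done as asked, in the order asked, and still so for the second after the job is handed in, with the robot touching nothing.
It also fails if it takes over 72 s, if anything falls off the work surface, if the arm or the gripper's body presses on something with over 40 N, if the wrist force passes 120 N, or if a joint passes its speed limit or range.

## Working session

There is one attempt and no reset: what is moved stays moved. The work goes in short steps, Python scripts to look and compute and a tool call to move; the robot and the scene stay as the last step left them, time stands still between calls to the robot, and variables do not carry over. Pictures are saved under pics/ and viewed, at most 10 in all, crops included, and the job is handed in when it is done.

Besides the shell and the picture viewer there is one more tool, called after "Call:" as name([rows], argument=value, ...), one row to a line, values as JSON. drive_tool: Moves the arm, as the interface text tells. Shift numbers are shares of 20 mm and turn numbers shares of 0.15 rad, none past 1 either way. Its arguments: {"type":"object","properties":{"targets":{"type":"array","items":{"type":"array","items":{"type":"number","minimum":-1,"maximum":1}}},"grip_force":{"type":"number"}},"required":["targets"]}

```bash
mkdir -p pics; cat > h.py <<'E'
import numpy as np, cv2
from rig import robot
def snap(n,f):
    c=robot.capture(n); cv2.imwrite(f'pics/{f}.png',c['color'][:,:,::-1]); np.savez(f'pics/{f}.npz',**c); return c
def ray(c,uv,z):
    uv=np.atleast_2d(uv).astype(float); K=c['mtx'];P=c['pose']
    d=(P[:3,:3]@np.linalg.inv(K)@np.c_[uv,np.ones(len(uv))].T).T; o=P[:3,3]
    return o+d*((z-o[2])/d[:,2])[:,None]
def proj(c,p):
    p=np.atleast_2d(p);q=(np.linalg.inv(c['pose'])@np.c_[p,np.ones(len(p))].T)[:3];q=c['mtx']@q;return (q[:2]/q[2]).T
E
python3 - <<'E'
from h import *
a=snap('scene','s0');b=snap('side','d0')
for c in (a,b): print(c['pose'].round(3),c['mtx'].round(1))
i=np.hstack([a['color'],b['color']])[:,:,::-1]
s=robot.read_state();print(s['tcp_rot'].round(3),s['tcp_pos'],s['time'])
E
```

```text
[[-0.784 -0.275  0.557 -0.142]
 [-0.621  0.318 -0.717  0.854]
 [ 0.02  -0.907 -0.42   0.559]
 [ 0.     0.     0.     1.   ]] [[382.    0.  258.6]
 [  0.  382.  188.4]
 [  0.    0.    1. ]]
[[ 0.813 -0.321  0.487 -0.113]
 [-0.583 -0.467  0.665 -0.851]
 [ 0.014 -0.824 -0.566  0.774]
 [ 0.     0.     0.     1.   ]] [[431.1   0.  250.1]
 [  0.  431.1 187.8]
 [  0.    0.    1. ]]
[[-0.963  0.269 -0.001]
 [ 0.269  0.963 -0.001]
 [ 0.    -0.001 -1.   ]] [0.14129322 0.50527272 0.230686  ] 0.1
```

View pics/s0.png

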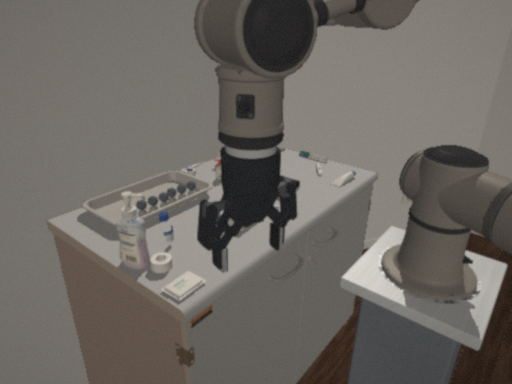

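View pics/d0.png

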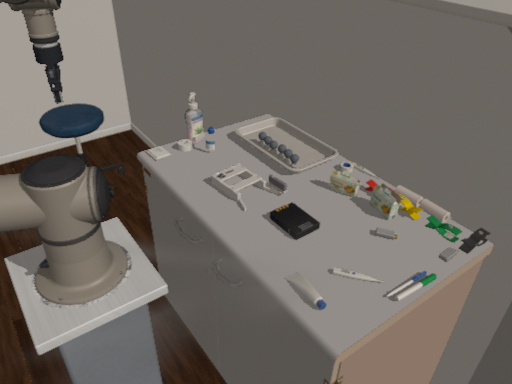

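The side view shows the battery at about (295,220), the bay at (237,180) with its mouth facing the battery, and the latch's grey grip at (277,185). The arm hides this area in the scene view. I'll enlarge the side view.

```bash
python3 - <<'E'
from h import *
c=np.load('pics/d0.npz');i=c['color'][150:250,190:340,::-1]
cv2.imwrite('pics/d0c.png',cv2.resize(i,None,fx=5.2,fy=5.2,interpolation=cv2.INTER_CUBIC))
g=lambda n,p,z:print(n,ray(c,p,z).round(3).tolist())
g('bat',[295,220],.022);g('bay',[237,180],.031);g('latch',[277,185],.04)
E
```

```text
bat [[0.543, -0.167, 0.022]]
bay [[0.516, 0.08, 0.031]]
latch [[0.593, -0.023, 0.04]]
```

View pics/d0c.png

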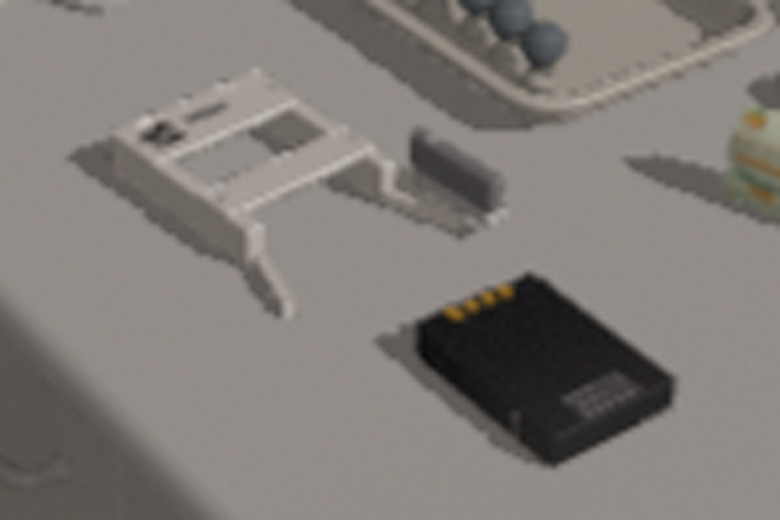

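The crop shows the battery's top corners at about (420,325), (533,275), (672,378) and (548,440). The hood's far corners are at (118,132) and (258,70), the strap's front corners at (235,210) and (372,148), and the latch bar runs (415,132) to (500,182). The latch is open.

```bash
python3 - <<'E'
from h import *
c=np.load('pics/d0.npz')
f=lambda p,z:ray(c,np.array(p)/5.2+[190-.4,150-.4],z)[:,:2]
def rep(n,p,z):
    q=f(p,z);print(n,(q*1000).round(0).tolist());return q
b=rep('bat',[(420,325),(533,275),(672,378),(548,440)],.022)
B=rep('bay',[(118,132),(258,70),(372,148),(235,210)],.031)
L=rep('latch',[(415,130),(500,180)],.044)
for q in(b,B):
    print('sides',np.linalg.norm(np.roll(q,-1,0)-q,axis=1).round(3),'mean',q.mean(0).round(4))
ang=lambda v:np.degrees(np.arctan2(v[1],v[0])).round(1)
print('bat yaw dirs',ang(b[0]-b[3]),ang(b[1]-b[2]),'x',ang(b[2]-b[3]))
print('bay y',ang(B[0]-B[3]),ang(B[1]-B[2]),'x',ang(B[2]-B[3]),ang(B[1]-B[0]),'latch',ang(L[0]-L[1]))
# refined: rotated rect of the dark mask's top
E
```

```text
bat [[509.0, -99.0], [590.0, -99.0], [591.0, -212.0], [504.0, -213.0]]
bay [[468.0, 149.0], [580.0, 160.0], [585.0, 46.0], [480.0, 39.0]]
latch [[606.0, 32.0], [614.0, -39.0]]
sides [0.081 0.113 0.087 0.114] mean [ 0.5486 -0.1559]
sides [0.112 0.114 0.105 0.11 ] mean [0.5282 0.0986]
bat yaw dirs 87.4 90.6 x 0.5
bay y 96.3 92.8 x 4.1 6.1 latch 96.4
```

Call:
drive_tool([
  [0.5,-1,0,-1,0,0,0.25],
  [0.5,-1,0,-1,0,0,0.25],
  [0.5,-1,0,0,0,0,0.25],
  [0.5,-1,0,0,0,0,0.25],
  [0.5,-1,0,0,0,0,0.25],
  [0.5,-1,0,0,0,0,0.25],
  [0.5,-1,0,0,0,0,0.25],
  [0.5,-1,0,0,0,0,0.25],
  [0.5,-1,0,0,0,0,0.25],
  [0.5,-1,0,0,0,0,0.25],
  [0.5,-1,0,0,0,0,0.25],
  [0.5,-1,0,0,0,0,0.25],
  [0.5,-1,0,0,0,0,0.25],
  [0.5,-1,0,0,0,0,0.25],
  [0.5,-1,0,0,0,0,0.25],
  [0.5,-1,0,0,0,0,0.25],
  [0.5,-1,0,0,0,0,0.25],
  [0.5,-1,0,0,0,0,0.25],
  [0.5,-1,0,0,0,0,0.25],
  [0.5,-1,0,0,0,0,0.25],
])

```text
time: 2.6
tcp_pos: [0.4581, 0.2746, 0.2713]
tcp_rot: [[-0.519, 0.855, 0.0], [0.855, 0.519, 0.0], [0.0, 0.0, -1.0]]
wrist_force: [0.2, 0.3, 0.4]
finger_gap: 0.0427
grasp_force: 0.0
```

Call:
drive_tool([
  [0.5,-1,0,0,0,0,0.25],
  [0.5,-1,0,0,0,0,0.25],
  [0.5,-1,0,0,0,0,0.25],
  [0.5,-1,0,0,0,0,0.25],
  [0.5,-1,0,0,0,0,0.25],
  [0.5,-1,0,0,0,0,0.25],
  [0.5,-1,0,0,0,0,0.25],
  [0.5,-1,0,0,0,0,0.25],
  [0.5,-1,0,0,0,0,0.25],
  [0.5,-1,0,0,0,0,0.25],
  [0.5,-1,0,0,0,0,0.25],
  [0.5,-1,0,0,0,0,0.25],
  [0.5,-1,0,0,0,0,0.25],
  [0.5,-1,0,0,0,0,0.25],
  [0.5,-1,0,0,0,0,0.25],
  [0.5,-1,0,0,0,0,0.25],
])

```text
time: 4.6
tcp_pos: [0.5404, -0.0297, 0.2713]
tcp_rot: [[0.054, 0.999, -0.0], [0.999, -0.054, 0.0], [0.0, -0.0, -1.0]]
wrist_force: [0.6, 0.1, 0.1]
finger_gap: 0.0429
grasp_force: 0.0
```

```bash
python3 - <<'E'
from h import *
c=snap('wrist','w1');s=robot.read_state()
print(c['pose'].round(3),s['tcp_pos'].round(4),s['tcp_rot'].round(3),s['joints'].round(2),s['time'],s['finger_gap'])
i=c['color'][:,:,::-1];cv2.imwrite('pics/w1b.png',cv2.resize(i,(780,585)))
E
```

```text
[[ 0.998 -0.053 -0.013  0.544]
 [-0.055 -0.964 -0.26   0.036]
 [ 0.001  0.26  -0.966  0.414]
 [ 0.     0.     0.     1.   ]] [ 0.5404 -0.0318  0.2712] [[ 0.057  0.998 -0.   ]
 [ 0.998 -0.057 -0.001]
 [-0.001  0.    -1.   ]] [-0.2   0.34  1.41 -0.    1.39 -0.14] 4.65 0.04280250638974772
```

View pics/w1b.png

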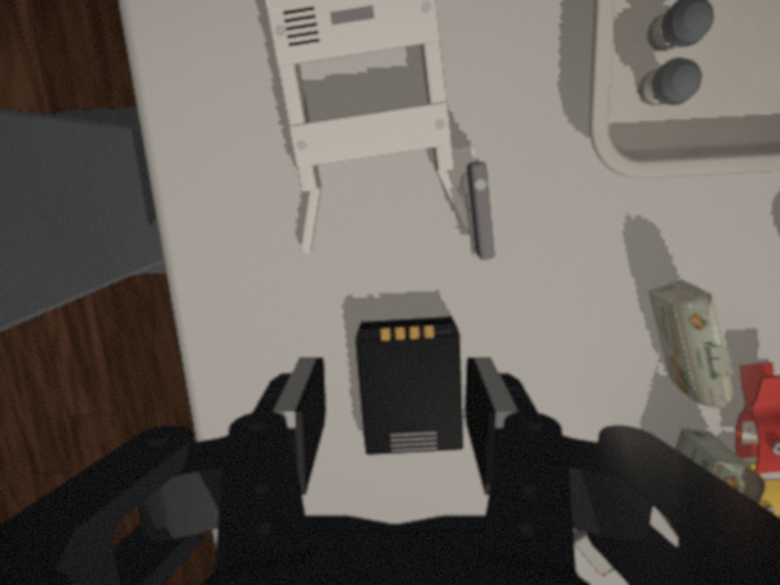

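The wrist view shows the whole job. In the 780 px picture, the battery's rear corners are at (366,452) and (461,447), with the nose at (362,322) to (455,318). The strap's corners are (290,127), (443,102), (449,150) and (298,166), and the hood's front edge runs (278,67) to (435,43). The latch bar runs (478,162) to (486,258).

```bash
python3 - <<'E'
from h import *
c=np.load('pics/w1.npz');k=512/780
f=lambda p,z:ray(c,(np.array(p)+.5)*k-.5,z)[:,:2]
ang=lambda v:np.degrees(np.arctan2(v[1],v[0])).round(1)
S=f([(290,127),(443,102),(449,150),(298,166)],.031);H=f([(278,67),(435,43)],.031)
print('strap',S.round(4).tolist(),'hood',H.round(4).tolist())
print('width',np.linalg.norm(S[1]-S[0]),np.linalg.norm(S[2]-S[3]),'len',np.linalg.norm(S[0]-S[3]),np.linalg.norm(S[1]-S[2]))
print('x ang',ang(S[1]-S[0]),ang(S[2]-S[3]),ang(H[1]-H[0]),'y ang',ang(H.mean(0)-S[2:].mean(0)))
a=np.radians(ang(H.mean(0)-S[2:].mean(0)));y=np.array([np.cos(a),np.sin(a)])
print('mouth',S[2:].mean(0)-.018*y,S[:2].mean(0)-.048*y,H.mean(0)-.088*y)
# battery mask top
g=c['color'].max(2);m=(g<45).astype(np.uint8);m[:205]=0;m[300:]=0;m[:,:228]=0;m[:,308:]=0
b=f([(366,452),(461,447),(455,318),(359,324)],.022)
print('bat',b.round(4).tolist(),'rear w',np.linalg.norm(b[0]-b[1]),'x',ang(b[1]-b[0]),'y',ang(b[2]+b[3]-b[0]-b[1]))
L=f([(478,164),(486,256)],.044);print('latch',L.round(4).tolist(),ang(L[0]-L[1]))
E
```

```text
strap [[0.4693, 0.0645], [0.5807, 0.0754], [0.5841, 0.0422], [0.4722, 0.037]] hood [[0.4653, 0.1049], [0.5763, 0.1143]]
width 0.11187918822371049 0.11195979576187225 len 0.02772797015713707 0.03343354013683545
x ang 5.6 2.7 4.8 y ang 96.0
mouth [0.53003055 0.02167868] [0.53000658 0.02226005] [0.52995618 0.02209632]
bat [[0.5048, -0.2099], [0.5888, -0.2096], [0.5864, -0.0901], [0.5074, -0.0909]] rear w 0.08398172948798115 x 0.2 y 90.0
latch [[0.6031, 0.0312], [0.6083, -0.0357]] 94.4
```

```bash
python3 - <<'E'
from h import *
c=np.load('pics/d0.npz')
print(ray(c,[[288,276],[322,302],[334,272],[380,280]],.015).round(3).tolist())
E
```

```text
[[0.396, -0.314, 0.015], [0.408, -0.419, 0.015], [0.496, -0.368, 0.015], [0.568, -0.45, 0.015]]
```

Call:
drive_tool([
  [0.4,-1,0,0,0,0,-0.5],
  [0.4,-1,0,0,0,0,-0.47],
  [0.4,-1,0,0.5,0,0,0],
  [0.4,-1,0,0.5,0,0,0],
  [0.4,-1,0,0.5,0,0,0],
  [0.4,-1,0,0.5,0,0,0],
  [0.4,-1,0,0.5,0,0,0],
  [0.4,-1,0,0.5,0,0,0],
  [0.4,-1,0,0.5,0,0,0],
  [0.4,-1,0,0.5,0,0,0],
  [0.4,-1,0,0.5,0,0,0],
  [0.4,0,0,0.5,0,0,0],
  [0.4,0,0,0,0,0,0],
])

```text
time: 6.28
tcp_pos: [0.5562, -0.247, 0.1701]
tcp_rot: [[-0.093, 0.996, -0.002], [0.996, 0.093, 0.002], [0.002, -0.002, -1.0]]
wrist_force: [-0.2, 0.2, -0.6]
finger_gap: 0.0341
grasp_force: 0.0
```

Call:
drive_tool([
  [0.4,-0.3,-0.1,1,0,0,0],
  [0.4,0,0,1,0,0,0],
  [0.4,0,0,1,0,0,0],
  [0.4,0,0,1,0,0,0],
  [0.4,0,0,1,0,0,0],
  [0.4,0,0,1,0,0,0],
  [0.4,0,0,1,0,0,0],
  [0.4,0,0,0.6,0,0,0],
  [0.4,0,0,0.4,0,0,0],
  [0.4,0,0,0,0,0,0],
])

```text
time: 7.52
tcp_pos: [0.5553, -0.2535, 0.0112]
tcp_rot: [[-0.094, 0.996, -0.0], [0.996, 0.094, 0.0], [0.0, -0.0, -1.0]]
wrist_force: [-0.3, -0.2, -0.2]
finger_gap: 0.0343
grasp_force: 0.0
```

Call:
drive_tool([
  [0.4,0.5,0,0.15,0,0,0],
  [0.4,0.5,0,0,0,0,0],
  [0.4,0.5,0,0,0,0,0],
  [0.4,0.4,0,0,0,0,0],
  [0.4,0.4,0,0,0,0,0],
  [0.4,0.4,0,0,0,0,0],
  [0.4,0.4,0,0,0,0,0],
  [0.4,0.4,0,0,0,0,0],
  [0.4,0.4,0,0,0,0,0],
  [0.4,0.4,0,0,0,0,0],
  [0.4,0.4,0,0,0,0,0],
  [0.4,0.4,0,0,0,0,0],
  [0.4,0,0,0,0,0,0],
])

```text
time: 9.15
tcp_pos: [0.5454, -0.1511, 0.0081]
tcp_rot: [[-0.094, 0.996, -0.001], [0.996, 0.094, 0.001], [0.001, -0.001, -1.0]]
wrist_force: [-0.6, 1.1, 0.3]
finger_gap: 0.0341
grasp_force: 0.0
```

```bash
python3 - <<'E'
from h import *
c=snap('wrist','w2');s=robot.read_state()
print(s['tcp_pos'].round(4),s['wrist_force'],s['time'])
cv2.imwrite('pics/w2b.png',cv2.resize(c['color'][:,:,::-1],(780,585)))
E
```

```text
[ 0.5455 -0.1515  0.0081] [ 0.93451099 -1.01685513  0.50476619] 9.2
```

View pics/w2b.png

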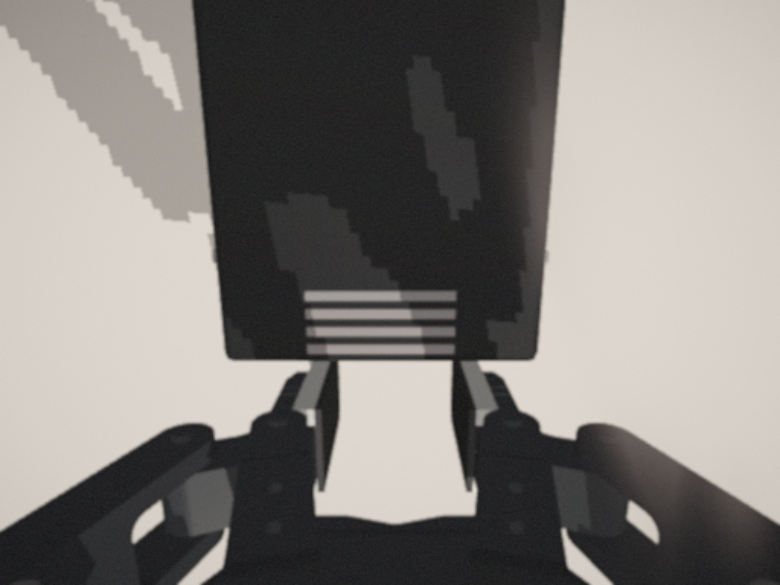

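The battery is square against both fingers, with its rear corners at (228,357) and (537,357). It sits about 4 mm towards -x of the tool centre (382 against 395). I'll check it against the bay from the side camera.

```bash
python3 - <<'E'
from h import *
c=np.load('pics/w2.npz');k=512/780
q=ray(c,(np.array([(230,355),(536,355),(194,0),(565,0)])+.5)*k-.5,.022);print(q.round(4).tolist(),np.linalg.norm(q[0]-q[1]))
d=snap('side','d2')
cv2.imwrite('pics/d2c.png',cv2.resize(d['color'][150:250,190:340,::-1],None,fx=5.2,fy=5.2,interpolation=cv2.INTER_CUBIC))
E
```

```text
[[0.4986, -0.141, 0.022], [0.5823, -0.1331, 0.022], [0.4896, -0.0543, 0.022], [0.5745, -0.0463, 0.022]] 0.0841024719513161
```

View pics/d2c.png

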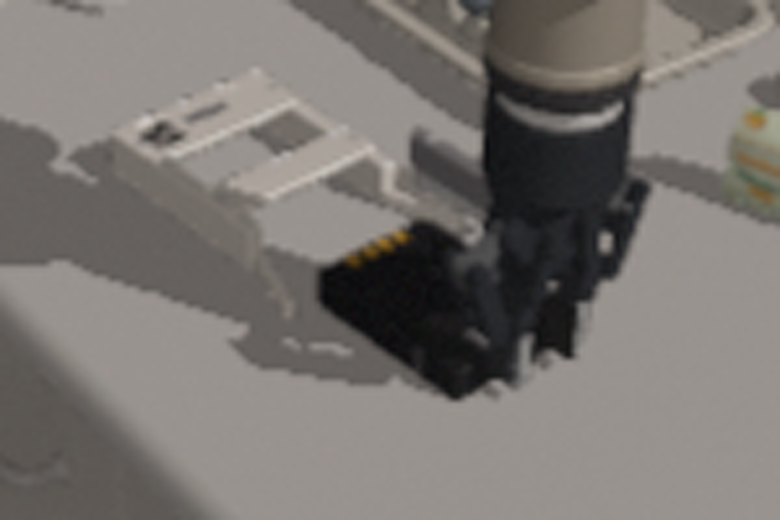

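The gold contacts are at (380,247) and the nose is near the guides. The battery is aligned but about 4 mm towards -x, so I'll push it obliquely to centre it.

Call:
drive_tool([
  [0.4,0.4,0.04,0,0,0,0.02],
  [0.4,0.4,0.04,0,0,0,0.02],
  [0.4,0.4,0.04,0,0,0,0],
  [0.4,0.4,0.04,0,0,0,0],
  [0.4,0.4,0.04,0,0,0,0],
  [0.4,0.3,0,0,0,0,0],
  [0.4,0,0,0,0,0,0],
])

```text
time: 10.12
tcp_pos: [0.5455, -0.1053, 0.0083]
tcp_rot: [[-0.088, 0.996, -0.0], [0.996, 0.088, 0.0], [0.0, -0.0, -1.0]]
wrist_force: [-0.2, -0.2, 0.4]
finger_gap: 0.0341
grasp_force: 0.0
```

```bash
python3 - <<'E'
from h import *
c=snap('wrist','w3');s=robot.read_state()
print(s['tcp_pos'].round(4),s['wrist_force'],s['time'])
cv2.imwrite('pics/w3b.png',cv2.resize(c['color'][:,:,::-1],(780,585)))
E
```

```text
[ 0.5456 -0.1056  0.0083] [-0.03349088  0.09111356  0.09639375] 10.175
```

View pics/w3b.png

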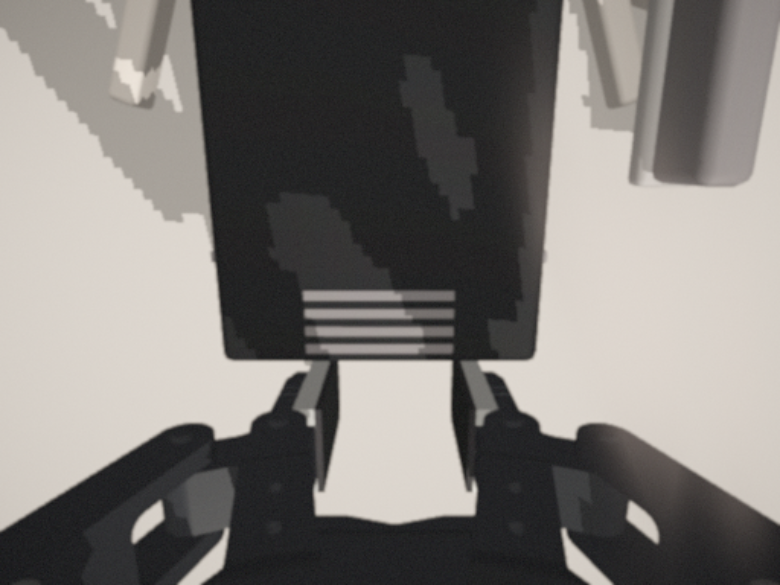

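The guide ends now show on both sides, with outer inner corners at about (155,98) and (607,103). The battery's edges at that row are at about 203 and 553.

```bash
python3 - <<'E'
from h import *
c=np.load('pics/w3.npz');k=512/780
f=lambda p,z:ray(c,(np.array(p)+.5)*k-.5,z)
s=robot.read_state();R=s['tcp_rot'];t=s['tcp_pos']
for n,p,z in [('guide',[(155,98),(607,103)],.011),('bat',[(203,100),(553,100)],.022),('rear',[(228,356),(536,356)],.022)]:
    q=(f(p,z)-t)@R; print(n,(q*1000).round(1)[:,:2].tolist(),'mid y',(q[:,1].mean()*1000).round(1),'w',np.linalg.norm(q[0]-q[1]).round(4))
E
```

```text
guide [[82.1, -63.0], [80.9, 55.3]] mid y -3.9 w 0.1183
bat [[80.4, -46.6], [80.4, 37.8]] mid y -4.4 w 0.0844
rear [[14.4, -46.3], [14.3, 38.5]] mid y -3.9 w 0.0848
```

The battery is centred between the guides to about 0.5 mm. I'll push it in.

Call:
drive_tool([
  [0.4,0.4,0,0,0,0,0],
  [0.4,0.4,0,0,0,0,0],
  [0.4,0.4,0,0,0,0,0],
  [0.4,0.4,0,0,0,0,0],
  [0.4,0.4,0,0,0,0,0],
  [0.4,0.4,0,0,0,0,0],
  [0.4,0,0,0,0,0,0],
])

```text
time: 11.05
tcp_pos: [0.5411, -0.0572, 0.0081]
tcp_rot: [[-0.088, 0.996, -0.001], [0.996, 0.088, 0.001], [0.001, -0.001, -1.0]]
wrist_force: [0.1, -0.0, 0.3]
finger_gap: 0.0339
grasp_force: 0.0
```

Call:
drive_tool([
  [0.4,0.4,0,0,0,0,0],
  [0.4,0.4,0,0,0,0,0],
  [0.4,0.4,0,0,0,0,0],
  [0.4,0.4,0,0,0,0,0],
  [0.4,0.4,0,0,0,0,0],
  [0.4,0.3,0,0,0,0,0],
  [0.4,0,0,0,0,0,0],
])

```text
time: 11.92
tcp_pos: [0.5373, -0.0117, 0.0083]
tcp_rot: [[-0.088, 0.996, -0.0], [0.996, 0.088, 0.0], [0.0, -0.0, -1.0]]
wrist_force: [-0.1, 0.7, -0.9]
finger_gap: 0.0344
grasp_force: 0.0
```

Call:
drive_tool([
  [0.4,0.3,0,0,0,0,0],
  [0.4,0.3,0,0,0,0,0],
  [0.4,0.2,0,0,0,0,0],
  [0.4,0.1,0,0,0,0,0],
  [0.4,0,0,0,0,0,0],
])

```text
time: 12.55
tcp_pos: [0.5357, 0.0059, 0.0083]
tcp_rot: [[-0.088, 0.996, -0.0], [0.996, 0.088, 0.0], [0.0, -0.0, -1.0]]
wrist_force: [0.2, -0.1, 0.4]
finger_gap: 0.0343
grasp_force: 0.0
```

Call:
drive_tool([
  [0.4,0.1,0,0,0,0,0],
  [0.4,0,0,0,0,0,0],
])

```text
time: 12.8
tcp_pos: [0.5356, 0.0077, 0.0083]
tcp_rot: [[-0.087, 0.996, -0.0], [0.996, 0.087, 0.0], [0.0, -0.0, -1.0]]
wrist_force: [0.1, -0.2, 0.3]
finger_gap: 0.0342
grasp_force: 0.1
```

Call:
drive_tool([
  [0.4,0.1,0,0,0,0,0],
  [0.4,0,0,0,0,0,0],
])

```text
time: 13.05
tcp_pos: [0.5355, 0.0097, 0.0083]
tcp_rot: [[-0.087, 0.996, -0.0], [0.996, 0.087, 0.0], [0.0, 0.0, -1.0]]
wrist_force: [1.1, -0.3, 0.0]
finger_gap: 0.0342
grasp_force: 0.2
```

Call:
drive_tool([
  [0.4,0.1,0,0,0,0,0],
  [0.4,0,0,0,0,0,0],
])

```text
time: 13.3
tcp_pos: [0.5352, 0.0118, 0.0083]
tcp_rot: [[-0.087, 0.996, -0.0], [0.996, 0.087, 0.0], [0.0, -0.0, -1.0]]
wrist_force: [1.1, -0.2, 0.1]
finger_gap: 0.0343
grasp_force: 0.1
```

Call:
drive_tool([
  [0.4,0.1,0,0,0,0,0],
  [0.4,0,0,0,0,0,0],
])

```text
time: 13.55
tcp_pos: [0.5353, 0.0135, 0.0083]
tcp_rot: [[-0.088, 0.996, 0.0], [0.996, 0.088, -0.0], [-0.0, 0.0, -1.0]]
wrist_force: [0.4, -3.2, -0.3]
finger_gap: 0.0344
grasp_force: 1.2
```

Call:
drive_tool([
  [0.4,0.05,0,0,0,0,0],
  [0.4,0,0,0,0,0,0],
])

```text
time: 13.8
tcp_pos: [0.5353, 0.0135, 0.0083]
tcp_rot: [[-0.088, 0.996, 0.0], [0.996, 0.088, -0.001], [-0.001, 0.0, -1.0]]
wrist_force: [1.3, -7.6, -0.6]
finger_gap: 0.034
grasp_force: 3.7
```

Call:
drive_tool([
  [0.4,0.05,0,0,0,0,0],
  [0.4,0,0,0,0,0,0],
])

```text
time: 14.05
tcp_pos: [0.5353, 0.0136, 0.0084]
tcp_rot: [[-0.088, 0.996, 0.001], [0.996, 0.088, -0.003], [-0.003, 0.0, -1.0]]
wrist_force: [-0.4, -12.5, -2.2]
finger_gap: 0.0342
grasp_force: 6.2
```

The force rose to 12 N with no motion, so the battery is against the stop. I'll back off and lift.

Call:
drive_tool([
  [0.4,-0.3,0,0,0,0,0],
  [0.4,-0.75,0,0,0,0,0],
  [0.4,-0.75,0,0,0,0,0],
  [0.4,-0.75,0,0,0,0,0],
  [0.2,0,0,-1,0,0,0],
  [0,0,0,-1,0,0,0],
  [0,0,0,-1,0,0,0],
  [0,0,0,-1,0,0,0],
  [0,0,0,-1,0,0,0],
  [0,0,0,-0.5,0,0,0],
  [0,0,0,0,0,0,0],
])

```text
time: 15.42
tcp_pos: [0.5397, -0.0357, 0.1187]
tcp_rot: [[-0.087, 0.996, 0.001], [0.996, 0.087, -0.0], [-0.0, 0.001, -1.0]]
wrist_force: [-0.9, 0.8, -0.2]
finger_gap: 0.0
grasp_force: 0.0
```

```bash
python3 - <<'E'
from h import *
c=snap('wrist','w4');s=robot.read_state()
print(s['tcp_pos'].round(4),s['wrist_force'],s['time'])
cv2.imwrite('pics/w4b.png',cv2.resize(c['color'][:,:,::-1],(780,585)))
E
```

```text
[ 0.5393 -0.0355  0.118 ] [-0.19287727  0.52137553  0.05838526] 15.475
```

View pics/w4b.png

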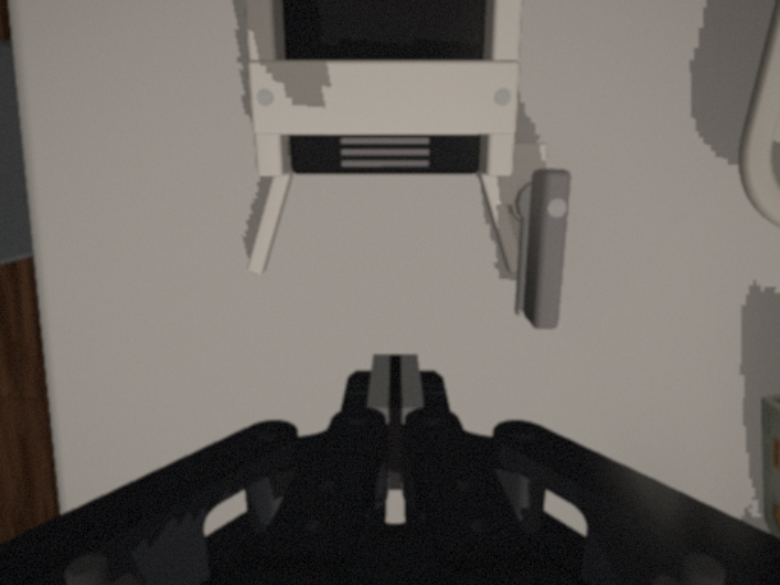

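The battery is home, with its rear edge level with the wall ends (row 173). The latch's pivot dot is at (557,208) and the bar's tip end at about (548,325).

```bash
python3 - <<'E'
from h import *
c=np.load('pics/w4.npz');k=512/780
s=robot.read_state();R=s['tcp_rot'];t=s['tcp_pos']
q=(ray(c,(np.array([(557,208),(548,325),(553,171)])+.5)*k-.5,.044)-t)@R;print((q*1000).round(1)[:,:2])
q=(ray(c,(np.array([(258,174),(512,174)])+.5)*k-.5,.031)-t)@R;print((q*1000).round(1)[:,:2])
E
```

```text
[[46.3 69.9]
 [-6.5 70.2]
 [61.7 66.9]]
[[ 60.3 -60.8]
 [ 60.2  52.7]]
```

Call:
drive_tool([
  [0,0,1,0,0,0,0],
  [0,0,1,0,0,0,0],
  [0,0,1,0,0,0,0],
  [0,0,1,0,0,0,0],
  [0,0,1,0,0,0,0],
  [0,0,0.2,0,0,0,0],
  [0,0,0,1,0,0,0],
  [0,0,0,1,0,0,0],
  [0,0,0,1,0,0,0],
  [0,0,0,1,0,0,0],
  [0,0,0,0.6,0,0,0],
  [0,0,0,0,0,0,0],
])

```text
time: 16.98
tcp_pos: [0.642, -0.0261, 0.0252]
tcp_rot: [[-0.087, 0.996, -0.002], [0.996, 0.087, 0.0], [0.001, -0.002, -1.0]]
wrist_force: [0.1, -0.1, 0.6]
finger_gap: -0.0
grasp_force: 0.0
```

Call:
drive_tool([
  [0,0,-0.2,0,0,0,0],
  [0,0,-0.2,0,0,0,0],
  [0,0,0,0,0,0,0],
])

```text
time: 17.35
tcp_pos: [0.6349, -0.0269, 0.0269]
tcp_rot: [[-0.087, 0.996, 0.001], [0.996, 0.087, -0.0], [-0.0, 0.001, -1.0]]
wrist_force: [0.6, 0.5, 0.3]
finger_gap: 0.0003
grasp_force: 0.0
```

Call:
drive_tool([
  [0,0,-0.15,0,0,0,0],
  [0,0,0,0,0,0,0],
])

```text
time: 17.6
tcp_pos: [0.6319, -0.0271, 0.0264]
tcp_rot: [[-0.087, 0.996, -0.0], [0.996, 0.087, 0.0], [0.0, 0.0, -1.0]]
wrist_force: [0.1, 0.2, -0.7]
finger_gap: -0.0002
grasp_force: 0.0
```

Call:
drive_tool([
  [0,0,-0.15,0,0,0,0],
  [0,0,0,0,0,0,0],
])

```text
time: 17.85
tcp_pos: [0.6288, -0.0274, 0.0262]
tcp_rot: [[-0.087, 0.996, -0.0], [0.996, 0.087, 0.0], [0.0, -0.0, -1.0]]
wrist_force: [0.5, 0.2, -0.1]
finger_gap: 0.0
grasp_force: 0.0
```

Call:
drive_tool([
  [0,0,-0.15,0,0,0,0],
  [0,0,0,0,0,0,0],
])

```text
time: 18.1
tcp_pos: [0.6266, -0.0278, 0.0264]
tcp_rot: [[-0.087, 0.996, 0.002], [0.996, 0.087, -0.0], [-0.0, 0.001, -1.0]]
wrist_force: [2.9, -0.2, -0.9]
finger_gap: -0.0001
grasp_force: 1.6
```

Call:
drive_tool([
  [0,-0.077,-0.232,0,0,0,0.667],
  [0,-0.077,-0.232,0,0,0,0.667],
  [0,-0.077,-0.232,0,0,0,0.667],
  [0,-0.077,-0.232,0,0,0,0.667],
  [0,0,0,0,0,0,0],
])

```text
time: 18.73
tcp_pos: [0.6072, -0.0328, 0.0264]
tcp_rot: [[0.307, 0.952, -0.0], [0.952, -0.307, -0.0], [-0.0, -0.0, -1.0]]
wrist_force: [1.0, -0.6, -1.1]
finger_gap: -0.0002
grasp_force: 0.8
```

Call:
drive_tool([
  [0,-0.077,-0.232,0,0,0,0.667],
  [0,-0.077,-0.232,0,0,0,0.667],
  [0,-0.077,-0.232,0,0,0,0.667],
  [0,-0.077,-0.232,0,0,0,0.667],
  [0,0,0,0,0,0,0],
])

```text
time: 19.35
tcp_pos: [0.5875, -0.0296, 0.0262]
tcp_rot: [[0.652, 0.758, -0.001], [0.758, -0.652, 0.0], [-0.001, -0.001, -1.0]]
wrist_force: [-0.1, -0.1, 0.1]
finger_gap: 0.0004
grasp_force: 0.0
```

Call:
drive_tool([
  [0,-0.077,-0.232,0,0,0,0.667],
  [0,-0.077,-0.232,0,0,0,0.667],
  [0,-0.077,-0.232,0,0,0,0.667],
  [0,-0.077,-0.232,0,0,0,0.667],
  [0,-0.077,-0.232,0,0,0,0.667],
  [0,-0.077,-0.232,0,0,0,0.667],
  [0,-0.077,-0.232,0,0,0,0.667],
  [0,0,0,0,0,0,0],
])

```text
time: 20.35
tcp_pos: [0.5621, -0.0081, 0.0263]
tcp_rot: [[0.987, 0.161, -0.001], [0.161, -0.987, 0.0], [-0.0, -0.0, -1.0]]
wrist_force: [-0.7, -1.1, 0.6]
finger_gap: 0.0003
grasp_force: 0.0
```

Call:
drive_tool([
  [0,-0.03,-0.15,0,0,0,0.4],
  [0,0,0,0,0,0,0],
])

```text
time: 20.6
tcp_pos: [0.5615, -0.0063, 0.0264]
tcp_rot: [[0.995, 0.101, 0.0], [0.101, -0.995, -0.001], [0.0, 0.001, -1.0]]
wrist_force: [0.3, -3.6, -0.2]
finger_gap: 0.0002
grasp_force: 1.8
```

Call:
drive_tool([
  [0,0,-0.08,0,0,0,0.1],
  [0,0,0,0,0,0,0],
])

```text
time: 20.85
tcp_pos: [0.5613, -0.006, 0.0264]
tcp_rot: [[0.996, 0.086, 0.0], [0.086, -0.996, -0.002], [-0.0, 0.002, -1.0]]
wrist_force: [-0.5, -10.5, -0.1]
finger_gap: 0.0001
grasp_force: 5.0
```

Call:
drive_tool([
  [0,0,0.5,0,0,0,0],
  [0,0,1,0,0,0,0],
  [0,0,1,0,0,0,0],
  [0,0,0.5,-1,0,0,0],
  [0,0,0,-1,0,0,0],
  [0,0,0,-1,0,0,0],
  [0,0,0,-1,0,0,-1],
  [0,0,0,-1,0,0,-1],
  [0,0,0,-1,0,0,-1],
  [0,0,0,-1,0,0,-1],
  [0,0,0,0,0,0,-1],
  [0,0,0,0,0,0,-1],
  [0,0,0,0,0,0,-1],
  [0,0,0,0,0,0,-1],
  [0,0,0,0,0,0,-1],
  [0,0,0,0,0,0,-1],
  [0,0,0,0,0,0,0],
])

```text
time: 22.98
tcp_pos: [0.566, -0.0647, 0.1663]
tcp_rot: [[-0.01, 1.0, 0.0], [1.0, 0.01, 0.0], [0.0, 0.0, -1.0]]
wrist_force: [-0.7, 0.1, 0.5]
finger_gap: -0.0002
grasp_force: 0.0
```

```bash
python3 - <<'E'
from h import *
c=snap('wrist','w5');s=robot.read_state()
print(s['tcp_pos'].round(4),s['wrist_force'],s['time'])
cv2.imwrite('pics/w5b.png',cv2.resize(c['color'][:,:,::-1],(780,585)))
E
```

```text
[ 0.5659 -0.0646  0.1663] [0.21588635 0.32953578 0.05911517] 23.025
```

View pics/w5b.png

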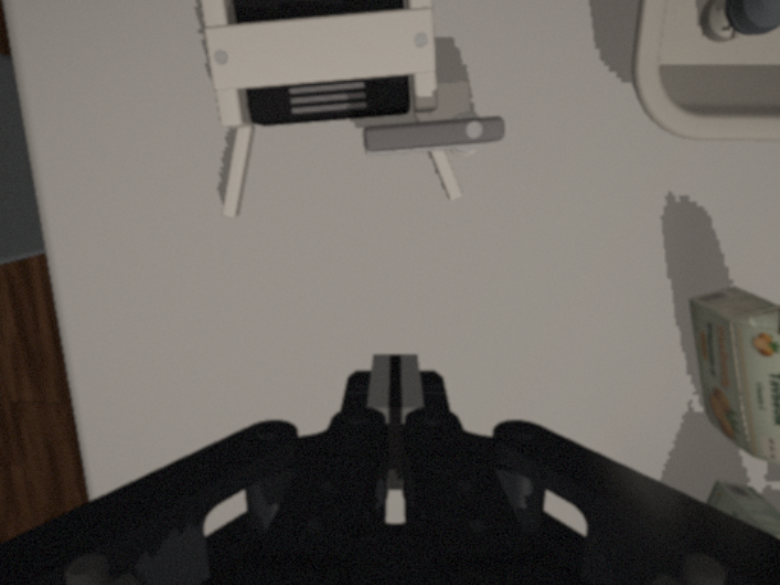

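The battery is still home, with its rear edge at row 122 level with the wall ends. The latch bar at (433,133) lies across the mouth, parallel to the strap, and the arm is clear of everything.

```bash
python3 -c "
from rig import robot
print(robot.finish_job())"
```

```text
the job is handed in; nothing more can be done
None
```

The battery is fully home against the stop, the latch is closed across behind it, and the job was handed in at about 23 s with the arm clear and no other object touched.

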